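# Index a coded tub under the label reader and hold it at the notch

### The job

The white tub standing in the blue carriage has a yellow barred label on one side: first, with the carriage still well away from the label reader, turn the tub upright in its nest until the label squarely faces the side of the rail on which the reader stands. Then grip the carriage's orange post and slide the carriage along its rail until the ball detent drops into the notch in front of the reader, without running on past the notch. Finish still gripping the post, holding the carriage steady at the notch, with the tub standing in its nest and the other things on the bench left alone.

Things in the scene. Friction and masses are not known exactly. Their poses are not given: they have to be found in the camera images.
- station: Fixed aluminium base, 165 x 430 x 12 mm, with a steel guide rail. Origin on the worktop under the middle of the rail; x points across the rail to the reader's side (away from the robot, give or take the yaw of up to 0.3 rad), y along the rail to the left, z up. The rail lies along y at x = 0.
- carriage (a joint): How far the blue carriage has been slid along the rail from where it stood at the start (0), in m, growing along the station's +y (to the left), at most 0.212; it does not move to the right of its start. Deck 76 mm across, 150 mm along the rail, top 32 mm above the worktop; 0.4 kg; slides with about 1 N of friction and stays where it is left. Starts on the right-hand part of the rail.
- handle (a point): Centre of the top of the orange grip post on the carriage's right-hand part, 74 mm above the worktop. The post is 18 mm across the rail, 14 mm along it, and stands 42 mm above the deck, of which the lowest 4 mm is a 30 x 26 mm black foot. It is 90 mm from the nest centre and fixed to the carriage. Axes as the station's.
- nest (a point): Centre of the floor of the nest on the carriage's left-hand part (deck top, 32 mm above the worktop): a black locating ring of 56 mm inner and 64 mm outer diameter, 10 mm high, in which the tub stands loosely. Axes as the station's.
- reader: Label reader: fixed white block 50 x 56 x 84 mm on a dark foot, clamped on the far side of the rail at a different place along it each time, left of the carriage. Origin at the centre of its underside, 16 mm above the worktop; axes as the station's. Its dark window with a red line looks to its -x, across the rail, 60 mm from the rail's middle line.
- reader_ball (a point): Spring-loaded ball (12 mm) in a brass barrel in the reader's foot, pointing across the rail at the carriage, at the reader's own y. It sits in the carriage's notch when nest centre and reader are level along the rail. It meets the first ridge 17 mm before that; passing the ridge takes about 5 to 8 N.
- notch (a point): Notch on the carriage's far edge, beside the nest centre, between two rounded ridges 17 mm apart (middle to middle), 26 mm above the worktop. From about 8 mm before the notch the ball pulls the carriage in and, if the carriage is free, centres it; pushing it out on the far side takes about 5 to 8 N again.
- tub: White plastic screw tub, round, lid 52 mm and body 50 mm in diameter, 50 mm high, about 0.09 kg, standing loose in the nest. Origin at the centre of its underside; its own +x points to the middle of the label. The lid takes up the top 15 mm and is fixed to the tub. A black bar on the lid points from the centre to the label's side.
- tub_mark (a point): Middle of the yellow label with black bars on the tub's side, 26 mm from the tub's axis, 21 mm above its underside. The label covers about 55 degrees of the side.
- jar: Bystander: sample cup with red lid, 56 mm in diameter, 60 mm high; origin at the centre of its underside. To be left alone.
- timer: Bystander: small white timer, 34 x 62 x 40 mm; origin at the centre of its underside. To be left alone.
- marker: Bystander: white marker pen with red cap, 128 mm long, 18 mm high, lying; origin at the centre of its underside. To be left alone.
- amber: Bystander: small brown bottle with black cap, 48 mm in diameter, 103 mm high; origin at the centre of its underside. To be left alone.
Mind the look-alikes: they are no part of the job. What is shaped like the tub but green or purple is not meant.

How it is judged:
On the way, in this order (a step that is already met when the one before it is completed fails the run):
1. the tub stands in its nest with its label turned to the reader's side, the carriage still well away (over 40 mm) from the reader (angle between the x axis of tub and the x axis of reader, either way round below 0.25 rad and x of tub_mark in the frame of nest above 0.015 m and horizontal distance between tub and nest below 0.006 m and z of tub in the frame of nest below 0.004 m and angle between tub's own z axis and vertical below 0.08 rad and y of nest in the frame of reader below -0.04 m), for 0.2 s.
2. the carriage is at the notch, gripped by its post (y of nest in the frame of reader between -0.003 and 0.003 m and contact force between the fingers and carriage above 3 N and distance between the grasp point and handle below 0.035 m), for 0.2 s.
At the end, for the whole second after the job is handed in: The carriage rests within 3 mm of the notch, the fingers gripping its orange post with more than 3 N (grasp point within 35 mm of the post's top) and not touching the tub; the tub stands upright in its nest (within 6 mm of the nest centre) with the label facing the reader's side within 0.25 rad (all of step 2 and contact force between the fingers and tub below 0.5 N and angle between the x axis of tub and the x axis of reader, either way round below 0.25 rad and x of tub_mark in the frame of nest above 0.015 m and horizontal distance between tub and nest below 0.006 m and z of tub in the frame of nest below 0.004 m and angle between tub's own z axis and vertical below 0.08 rad and velocity of joint carriage between -0.005 and 0.005 m/s); the arm keeps its last pose, push and grip.
It fails at once if the carriage runs more than 12 mm past the notch (y of nest in the frame of reader above 0.012 m).
It fails at once if a bystander is moved by more than 20 mm (distance of any of jar, timer, marker, amber from where it was at the start of the episode above 0.02 m).
It also fails if it takes over 72 s, if anything falls off the work surface, if the arm or the gripper's body presses on something with over 40 N, if the wrist force passes 120 N, or if a joint passes its speed limit or range.

### The arm

A 7-joint arm with a two-finger parallel gripper is mounted at the origin on a cart in front of the work surface, level with it; the furniture and walls round the work are solid. World frame = base frame: x ahead of the robot, y to its left, z up, the work surface at z = 0. Lengths are in m, angles in rad, forces in N, time in s.
With the tool pointing down it reaches from about 0.35 to 0.9 m from the base axis. Payload 8.1 kg.
Tool frame: the origin (TCP) lies midway between the tips of the shut fingers; the grasp point (between the pads) lies behind it (arm.tcp_to_grasp is the z of the grasp point in the tool frame, in m); z points along the fingers, y is the line along which they close (so a half turn about z gives the same grasp; the last joint's range is limited). The gripper opens to 92 mm and grips with 3 to 60 N. Pads are 19 mm wide; open, the fingers measure 130 mm over their backs; the gripper's body (75 mm by 190 mm) begins 47 mm behind the grasp point.
Start: joints at [-1.253, 0.434, 0.025, 1.573, -0.012, 1.134, -0.075], TCP at [0.255, 0.57, 0.227] pointing down, gripper open.
Joint ranges: [-2.62, 2.62], [-0.44, 2.09], [-1.27, 1.32], [0.08, 2.57], [-1.32, 4.46], [0.12, 2], [-2.74, 2.74]. Speed limits (rad/s): [2.22, 2.22, 3.01, 3.01, 3.14, 3.14, 3.14].

### API

Orientations are given as a rotation vector (axis times angle).
In Python, from cell import readout, vision, arm gives the robot as it stands.
- The arm moves only by the tool carry_out, never from a script. Its argument "increments" is one flat list of numbers, 6 for each row, row after row: the shift along the world's x, y, z in mm, then the turn, a rotation vector about the world's x, y, z in rad. In form: [tx, ty, tz, wx, wy, wz, tx, ty, tz, wx, wy, wz, ...]. A call has 1 to 20 rows; each row shifts and turns the commanded pose from where the row before left it; what a row does not reach is not made up. A row lasts 1/8 s, in which the tool goes at most 62.5 mm and 10.7 degrees, less where a joint would pass 70% of its speed; a pose out of reach is approached as far as the arm can. A call with a gripper value outside its range is refused whole. "grip" is the closure, from 0 (fully open) to 1 (shut), set as the call begins (left out, the last holds). The fingers move at their own pace and stop on an object; "newtons" is the grip in N (left out, the last holds). Time passes only in rows, so rows that do not move let the fingers close. It gives the time, the measured TCP pose, the force, the opening and the grip force at its end, in the units of the state.
- readout.observe(): the state, without advancing time (a new reading comes with each control period).
- vision.get_image(name): name is "scene" or "side" or "wrist"; returns the picture (420x560x3 uint8, red, green, blue); there is no depth.
- vision.calibration(name): a dict with "fov_y" (degrees; the focal length in pixels is half the picture's height over the tangent of half this angle, whatever the lens; pixels are square), "cx", "cy" (the principal point, pixels), "pose" (4x4, takes a point from camera to world coordinates). Camera axes: x right, y up, looking along -z (the intrinsics and any distortion apply to the point x, -y, -z); pixel columns grow to the right and rows downward; lengths in m; the calibration is good to about 2 mm. A picture is of the moment at which its call begins: read the wrist's pose just before it. calibration takes no time and is no camera call; for the wrist camera it gives the pose at the moment of the call.
- arm.sign_off(): hands the job in; it is judged then, once.
The state is a dict: "clock": time; "joints": joint angles; "dq": joint speeds; "joint_efforts": joint torques, N m; "position": TCP position; "ee_rot": TCP orientation; "force": force on the tool from outside, world axes, zero at the start; "ft_torque": the same for the moment, N m; "width": opening from 0.0 (shut) to 1.0 (fully open); "gripper_force": force on a finger pad.
Only numpy, scipy, OpenCV 4.12 (cv2) and the standard library are available. Lean on these libraries where they do the work, as an engineer would, in place of code of your own. Each camera call takes 0.05 s, during which the arm holds its last target. There are 200 camera calls.

## Working session

There is one attempt and no reset: what is moved stays moved. The work goes in short steps, Python scripts to look and compute and a tool call to move; the robot and the scene stay as the last step left them, time stands still between calls to the robot, and variables do not carry over. Pictures are saved under pics/ and viewed, at most 10 in all, crops included, and the job is handed in when it is done.

Besides the shell and the picture viewer there is one more tool, called after "Call:" as name(argument=value, ...), one argument or row to a line, values as JSON. carry_out: Moves the arm, as the interface text tells. Its arguments: {"type":"object","properties":{"increments":{"type":"array","items":{"type":"number"}},"grip":{"type":"number"},"newtons":{"type":"number"}},"required":["increments"]}

```bash
mkdir -p pics; cat > h.py <<'E'
import numpy as np, cv2
from cell import readout, vision, arm
def snap(n,f):
    c=vision.calibration(n); im=vision.get_image(n); cv2.imwrite('pics/'+f,cv2.cvtColor(im,cv2.COLOR_RGB2BGR)); return c,im
def K(c):
    f=210/np.tan(np.radians(c['fov_y'])/2); return np.array([[f,0,c['cx']],[0,f,c['cy']],[0,0,1]])
def dist(c): 
    d=c.get('distortion',c.get('dist',None)); return None if d is None else np.array(d,float).ravel()
def at(c,px,z):
    p=cv2.undistortPoints(np.array(px,float).reshape(-1,1,2),K(c),dist(c))[:,0]
    T=np.array(c['pose']); d=np.c_[p[:,0],-p[:,1],-np.ones(len(p))]@T[:3,:3].T; o=T[:3,3]
    return o+d*((np.asarray(z)-o[2])/d[:,2])[:,None]
def proj(c,P):
    T=np.array(c['pose']); q=(np.atleast_2d(P)-T[:3,3])@T[:3,:3]*[1,-1,-1]
    return cv2.projectPoints(q,np.zeros(3),np.zeros(3),K(c),dist(c))[0][:,0]
E
python3 - <<'E'
from h import *
for n in('scene','side','wrist'):
    c,im=snap(n,n+'0.png'); print(n,c)
print(readout.observe(),arm.tcp_to_grasp)
a=[cv2.imread(f'pics/{n}0.png') for n in('scene','side')]
E
```

```text
scene {'fov_y': 55.92144760337129, 'cx': 278.1578089106629, 'cy': 202.7214295059698, 'pose': array([[-0.55766628,  0.39611918, -0.72945042, -0.27213669],
       [-0.82998906, -0.27800848,  0.48355915,  0.53899111],
       [-0.01124635,  0.8751005 ,  0.48381054,  0.60385363],
       [ 0.        ,  0.        ,  0.        ,  1.        ]])}
side {'fov_y': 48.19274298707522, 'cx': 282.8381027889359, 'cy': 208.04495398763726, 'pose': array([[ 0.98861268,  0.10209942, -0.11054714,  0.33640999],
       [-0.15025681,  0.70996133, -0.68802456, -0.95504659],
       [ 0.00823728,  0.69680027,  0.71721791,  1.08474348],
       [ 0.        ,  0.        ,  0.        ,  1.        ]])}
wrist {'fov_y': 66.35495856225347, 'cx': 278.13432871260903, 'cy': 213.6021668057743, 'pose': array([[ 0.4078612 , -0.8721703 , -0.27012629,  0.1816036 ],
       [ 0.91304154,  0.38892276,  0.12285859,  0.60358223],
       [-0.00209535, -0.29674577,  0.95495422,  0.38456619],
       [ 0.        ,  0.        ,  0.        ,  1.        ]])}
{'clock': 0.15, 'joints': array([-1.25258547,  0.43505978,  0.0249292 ,  1.57389126, -0.01159962,
        1.13401175, -0.07506792]), 'dq': array([-0.00059756, -0.00232365,  0.00096716, -0.00123619,  0.0006497 ,
       -0.00181511,  0.00072016]), 'joint_efforts': array([ 2.99411295e-03, -6.68268085e+01,  9.86211039e-01, -3.14696681e+01,
       -6.05159649e-02,  3.93912918e-02,  9.88227202e-05]), 'position': array([0.25516998, 0.57010081, 0.22612547]), 'ee_rot': array([-6.56100756e-01, -3.07214941e+00,  1.90763104e-03]), 'force': array([-0.06093065, -0.02308363,  0.65391041]), 'ft_torque': array([0.02084777, 0.01405973, 0.03590937]), 'gripper_force': 0.0, 'width': 0.997344371616418} -0.0188
```

View pics/scene0.png

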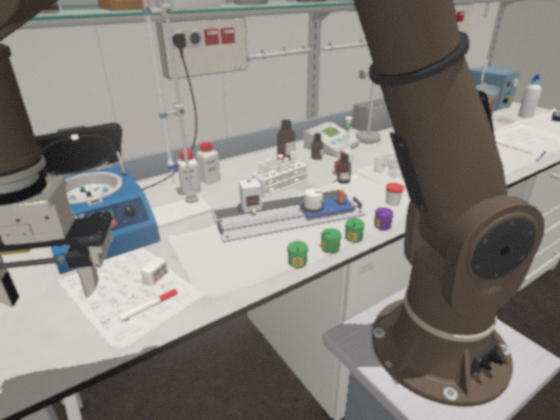

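View pics/side0.png

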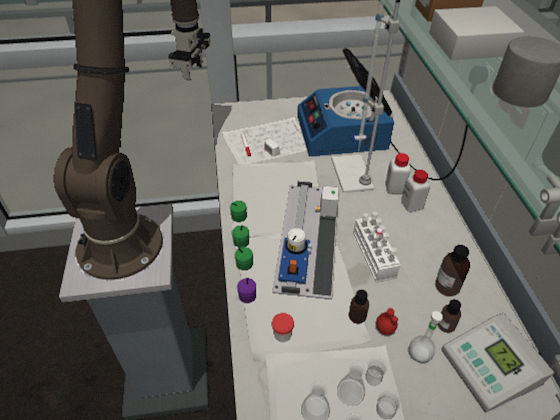

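The side view shows the tub at (296,240), the orange post at (293,266), the reader at (329,195), and the rail running up the picture.

```bash
python3 - <<'E'
from h import *
c=vision.calibration('side')
print(at(c,[[296,235],[293,264],[329,193]],[.082,.074,.1]).round(3))
im=cv2.imread('pics/side0.png')[170:310,250:370]
cv2.imwrite('pics/s1.png',cv2.resize(im,None,fx=4.2,fy=4.2,interpolation=cv2.INTER_CUBIC))
E
```

```text
[[ 0.512 -0.103  0.082]
 [ 0.488 -0.197  0.074]
 [ 0.636  0.032  0.1  ]]
```

View pics/s1.png

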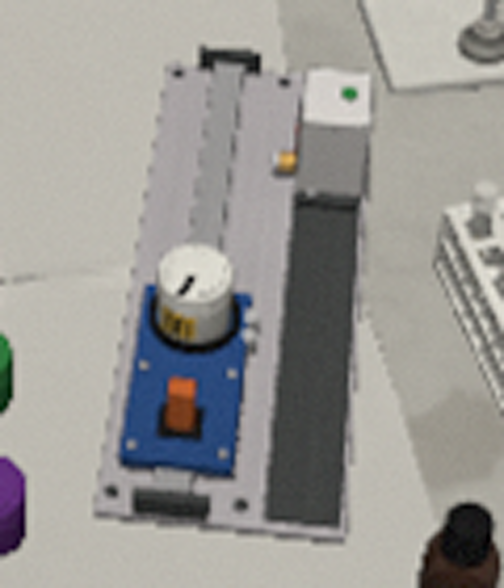

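Call:
carry_out(
  increments=[19,-48,0,0,0,-0.096,19,-48,0,0,0,-0.096,19,-48,0,0,0,-0.096,19,-48,0,0,0,-0.096,19,-48,0,0,0,-0.096,19,-48,0,0,0,-0.096,19,-48,0,0,0,-0.096,19,-48,0,0,0,-0.096,19,-48,0,0,0,-0.096,19,-48,0,0,0,-0.096,19,-48,0,0,0,-0.096,19,-48,0,0,0,-0.096,19,-48,0,0,0,-0.096,19,-48,0,0,0,-0.096,0,0,0,0,0,0,0,0,0,0,0,0],
  grip=0,
)

```text
clock: 2.15
position: [0.521, -0.1011, 0.2263]
ee_rot: [-2.425, -1.996, 0.001]
force: [-1.0, 0.5, -0.2]
width: 1.0
gripper_force: 0.0
```

```bash
python3 - <<'E'
from h import *
c,im=snap('wrist','w1.png'); s=readout.observe(); print(c['pose'].round(3).tolist(),s['position'],s['ee_rot'],s['joints'].round(2))
E
```

```text
[[0.981, 0.183, 0.057, 0.536], [-0.192, 0.937, 0.291, -0.022], [-0.0, -0.296, 0.955, 0.385], [0.0, 0.0, 0.0, 1.0]] [ 0.52096107 -0.10035493  0.22640788] [-2.42366909e+00 -1.99711073e+00  3.38620519e-04] [-0.38  0.31  0.61  1.84 -0.2   1.06  0.12]
```

View pics/w1.png

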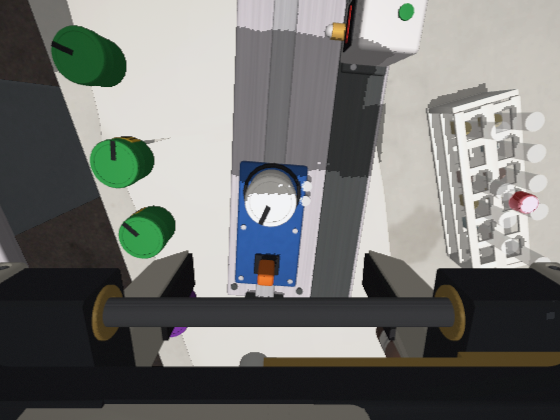

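Wrist view: lid centre ≈(270,197), bar tip ≈(264,222), post top ≈(265,282), reader at upper right with its ball at (333,31), deck corners (240,162), (307,167), (236,285), (299,287).

```bash
python3 - <<'E'
from h import *
import numpy as np
np.set_printoptions(suppress=True,precision=4)
T=np.array([[0.981,.183,.057,.536],[-.192,.937,.291,-.022],[0,-.296,.955,.385],[0,0,0,1]])
c=dict(vision.calibration('wrist')); s=readout.observe()
im=cv2.cvtColor(cv2.imread('pics/w1.png'),cv2.COLOR_BGR2HSV)
m=cv2.inRange(im,(105,120,60),(130,255,255)); m[:150]=0;m[290:]=0;m[:,:225]=0;m[:,320:]=0
q=cv2.minAreaRect(cv2.findNonZero(m)); print(q)
o=cv2.inRange(im,(3,150,180),(15,255,255)); n,_,st,ce=cv2.connectedComponentsWithStats(o); print([(st[i],ce[i]) for i in range(1,n) if st[i][4]>30])
g=im[150:240,235:310]; w=cv2.inRange(g,(0,0,170),(180,60,255)); 
n,_,st,ce=cv2.connectedComponentsWithStats(w); print([(st[i],ce[i]+[235,150]) for i in range(1,n) if st[i][4]>60])
b=cv2.inRange(g,(0,0,0),(180,255,70)); n,L,st,ce=cv2.connectedComponentsWithStats(b)
for i in range(1,n):
  if st[i][4]>20: print('blk',st[i],ce[i]+[235,150])
P=at(c,[[270,197],[264,222],[265,282],[333,31]],[.082,.082,.074,.026]);print(P)
d=at(c,[[240,162],[307,167],[236,285],[299,287]],.032);print(d)
for a,b in((0,2),(1,3)): v=d[a]-d[b];print('yaw',np.arctan2(-v[0],v[1]))
v=P[0]-P[2];print('yaw tub-post',np.arctan2(-v[0],v[1]),np.linalg.norm(v[:2])); v=P[1]-P[0];print('bar',np.arctan2(v[1],v[0]))
E
python3 -c "
import cv2;i=cv2.imread('pics/w1.png')[150:300,220:320];cv2.imwrite('pics/w1c.png',cv2.resize(i,None,fx=4,fy=4,interpolation=2))"
```

```text
((269.400146484375, 223.59767150878906), (66.95352935791016, 121.49536895751953), 3.990912914276123)
[(array([258, 275,  15,  11, 144], dtype=int32), array([264.9097, 279.9792]))]
[(array([  0,  25,   4,  65, 186], dtype=int32), array([236.0538, 202.8118])), (array([67, 31,  8, 11, 71], dtype=int32), array([305.9155, 186.0704])), (array([  10,   43,   51,   34, 1296], dtype=int32), array([270.7855, 207.2801])), (array([ 65,  46,  10,  44, 320], dtype=int32), array([305.7094, 218.1125]))]
blk [  8  13  58  42 406] [273.5074 175.1798]
blk [24 57 11 18 73] [263.9863 215.1507]
[[ 0.5135 -0.0953  0.082 ]
 [ 0.5026 -0.1193  0.082 ]
 [ 0.4888 -0.1894  0.074 ]
 [ 0.6046  0.0459  0.026 ]]
[[ 0.4854 -0.0625  0.032 ]
 [ 0.5566 -0.0819  0.032 ]
 [ 0.4464 -0.2093  0.032 ]
 [ 0.5224 -0.2269  0.032 ]]
yaw -0.2592825047368492
yaw -0.23152512272719167
yaw tub-post -0.2569294194613158 0.0973092885421748
bar -1.998344432226724
```

View pics/w1c.png

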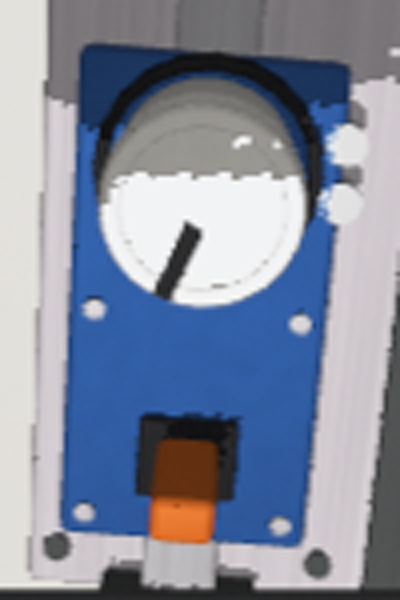

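Call:
carry_out(
  increments=[-1,0,-15,0,0,-0.12,-1,0,-15,0,0,-0.12,-1,0,-15,0,0,-0.12,-1,0,-15,0,0,-0.12,-1,0,-15,0,0,-0.12,-1,0,-15,0,0,-0.12,-1,0,-15,0,0,-0.12,-1,0,-15,0,0,-0.12,0,0,0,0,0,0,0,0,0,0,0,0],
)

```text
clock: 3.45
position: [0.5136, -0.1007, 0.1072]
ee_rot: [-3.072, -0.656, -0.001]
force: [-0.0, -0.0, 0.1]
width: 0.999
gripper_force: 0.0
```

```bash
python3 - <<'E'
from h import *
c,im=snap('wrist','w2.png'); s=readout.observe(); print(s['position'],s['ee_rot'],s['joints'].round(2))
print(proj(c,[[.5125,-.0996,.082],[.4895,-.187,.074],s['position']]).round(1))
E
```

```text
[ 0.51372857 -0.10100104  0.10738017] [-3.07244887e+00 -6.54750523e-01 -1.49298537e-03] [-0.46  0.5   0.77  2.   -0.47  0.82 -0.57]
[[276.4 250.2]
 [377.5 320.5]
 [279.5 268.1]]
```

View pics/w2.png

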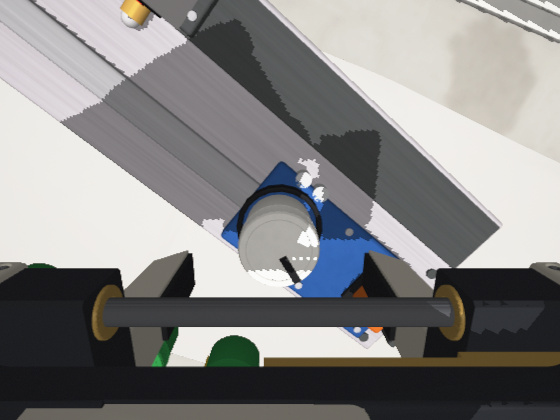

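Lid centre ≈(279,247), bar out to (299,288); aligned. Descend and grip.

Call:
carry_out(
  increments=[-0.5,0.5,-14,0,0,0,0,0.5,-14,0,0,0,0,0,-14,0,0,0,0,0,-12,0,0,0,0,0,0,0,0,0,0,0,0,0,0,0],
)

```text
clock: 4.25
position: [0.5129, -0.1007, 0.0528]
ee_rot: [3.074, 0.649, 0.0]
force: [-0.1, -0.8, 0.7]
width: 0.998
gripper_force: 0.0
```

Call:
carry_out(
  increments=[0,0,0,0,0,0,0,0,0,0,0,0,0,0,0,0,0,0,0,0,0,0,0,0,0,0,0,0,0,0,0,0,0,0,0,0,0,0,0,0,0,0],
  grip=1,
  newtons=8,
)

```text
clock: 5.12
position: [0.5129, -0.1005, 0.0528]
ee_rot: [3.074, 0.65, 0.0]
force: [0.7, 0.0, 1.3]
width: 0.561
gripper_force: 8.0
```

Call:
carry_out(
  increments=[0,0,0,0,0,0.12,0,0,0,0,0,0.12,0,0,0,0,0,0.12,0,0,0,0,0,0.12,0,0,0,0,0,0.12,0,0,0,0,0,0.12,0,0,0,0,0,0.12,0,0,0,0,0,0.12,0,0,0,0,0,0.12,0,0,0,0,0,0.12,0,0,0,0,0,0.12,0,0,0,0,0,0.12,0,0,0,0,0,0.12,0,0,0,0,0,0.12,0,0,0,0,0,0.12,0,0,0,0,0,0.12,0,0,0,0,0,0],
)

```text
clock: 7.25
position: [0.5128, -0.1008, 0.0528]
ee_rot: [1.232, 2.89, 0.0]
force: [0.2, -0.3, 1.1]
width: 0.564
gripper_force: 8.0
```

```bash
python3 - <<'E'
from h import *
c,im=snap('wrist','w3.png'); s=readout.observe(); print(s['position'],s['ee_rot'],s['joints'].round(2),s['width'],s['gripper_force'],s['force'])
p=c; print(proj(c,[[.5125,-.0996,.082],np.add([.5125,-.0996,.082],.024*np.array([np.cos(.25),-np.sin(.25),0]))]).round(1))
E
```

```text
[ 0.51286928 -0.10074568  0.05278446] [1.23459924e+00 2.88868496e+00 2.43282644e-04] [-0.02  0.49  0.15  2.01 -0.11  0.64  0.97] 0.5651466599298284 7.9997192323207855 [ 0.38490284 -0.3518585   1.2232511 ]
[[279.1 296.2]
 [305.6 333.8]]
```

View pics/w3.png

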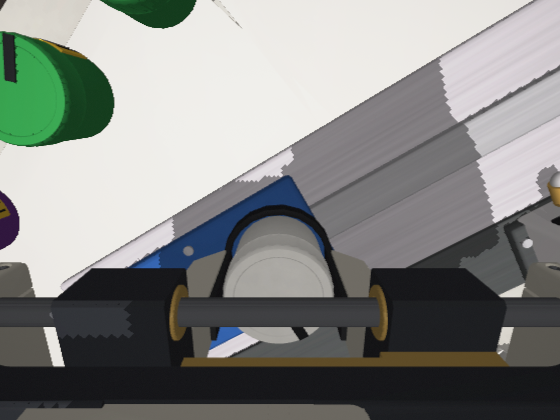

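Call:
carry_out(
  increments=[0,0,0,0,0,0,0,0,0,0,0,0,0,0,0,0,0,0,0,0,0,0,0,0,0,0,0,0,0,0],
  grip=0,
)

```text
clock: 7.92
position: [0.5128, -0.1005, 0.0527]
ee_rot: [-1.231, -2.891, -0.0]
force: [-0.3, 0.3, -0.4]
width: 0.993
gripper_force: 0.0
```

Call:
carry_out(
  increments=[0,0,10,0,0,0,0,0,15,0,0,0,0,0,25,0,0,0,0,0,25,0,0,0,-2,-8,15,0,0,-0.128,-3,-11,10,0,0,-0.128,-3,-11,10,0,0,-0.128,-3,-11,0,0,0,-0.128,-3,-11,0,0,0,-0.128,-3,-11,0,0,0,-0.128,-3,-11,0,0,0,-0.128,-3,-12,0,0,0,-0.128,0,0,0,0,0,0,0,0,0,0,0,0],
)

```text
clock: 9.68
position: [0.4901, -0.1859, 0.1633]
ee_rot: [2.486, 1.921, 0.001]
force: [-0.8, 0.4, -1.3]
width: 1.0
gripper_force: 0.0
```

```bash
python3 - <<'E'
from h import *
c,im=snap('wrist','w4.png'); s=readout.observe(); print(s['position'],s['ee_rot'],s['joints'].round(2),s['width'])
import pickle; pickle.dump(c,open('c4','wb'))
a=.25;ux=np.array([np.cos(a),-np.sin(a),0])
print(proj(c,[[.5125,-.0996,.082],np.array([.5125,-.0996,.082])+.024*ux,[.4895,-.187,.074]]).round(1))
E
```

```text
[ 0.49011633 -0.18583425  0.16309901] [2.48589899e+00 1.92089405e+00 1.03727845e-03] [-0.08  0.35  0.45  1.93 -0.19  0.9   0.21] 0.9976688123329376
[[278.4 101.3]
 [312.4 101.2]
 [278.  219.4]]
```

View pics/w4.png

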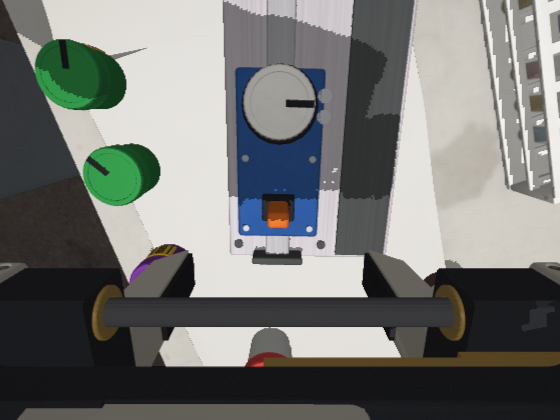

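Bar now points across the rail at (315,104), tub in its ring; post top at (278,219) as predicted. I check clearance to the purple tub and amber bottle.

```bash
python3 - <<'E'
from h import *
c=vision.calibration('side')
P=at(c,[[247,284],[360,296],[283,324],[330.2,193.1]],[.05,.103,.06,.1])
a=.25;ux=np.array([np.cos(a),-np.sin(a),0]);uy=np.array([np.sin(a),np.cos(a),0])
for p in P: d=p-np.array([.4895,-.187,0]); print(p.round(3),'rel post',(d@ux).round(3),(d@uy).round(3))
E
```

```text
[ 0.36  -0.227  0.05 ] rel post -0.116 -0.071
[ 0.631 -0.34   0.103] rel post 0.175 -0.113
[ 0.435 -0.364  0.06 ] rel post -0.009 -0.185
[0.639 0.031 0.1  ] rel post 0.091 0.249
```

Call:
carry_out(
  increments=[0,0,-24,0,0,0,0,0,-24,0,0,0,0,0,-24,0,0,0,0,0,-20,0,0,0,0,0,-16,0,0,0,0,0,-12,0,0,0,0,0,0,0,0,0],
)

```text
clock: 10.6
position: [0.4895, -0.1863, 0.0422]
ee_rot: [-2.488, -1.917, 0.001]
force: [0.2, -0.8, 0.4]
width: 1.003
gripper_force: 0.0
```

Call:
carry_out(
  increments=[0,0,0,0,0,0,0,0,0,0,0,0,0,0,0,0,0,0,0,0,0,0,0,0,0,0,0,0,0,0,0,0,0,0,0,0,0,0,0,0,0,0,0,0,0,0,0,0,0,0,0,0,0,0],
  grip=1,
  newtons=35,
)

```text
clock: 11.72
position: [0.4897, -0.1865, 0.0427]
ee_rot: [-2.489, -1.917, 0.0]
force: [0.1, 0.0, 0.8]
width: 0.193
gripper_force: 35.0
```

Call:
carry_out(
  increments=[0.6,2.4,0,0,0,0,1.2,4.8,0,0,0,0,2,7.8,0,0,0,0,2.5,9.7,0,0,0,0,2.5,9.7,0,0,0,0,2.5,9.7,0,0,0,0,2.5,9.7,0,0,0,0,2.5,9.7,0,0,0,0,2.5,9.7,0,0,0,0,2.5,9.7,0,0,0,0,2.5,9.7,0,0,0,0,2.5,9.7,0,0,0,0,2,7.8,0,0,0,0,1.2,4.8,0,0,0,0,0.6,2.4,0,0,0,0,0,0,0,0,0,0],
)

```text
clock: 13.72
position: [0.5225, -0.0687, 0.0428]
ee_rot: [2.485, 1.916, 0.004]
force: [11.4, -2.7, -14.2]
width: 0.194
gripper_force: 35.0
```

```bash
python3 - <<'E'
from h import *
c,im=snap('wrist','w5.png'); s=readout.observe(); print(s['position'],s['ee_rot'],s['force'])
import pickle; pickle.dump(c,open('c5','wb'))
E
```

```text
[ 0.52255461 -0.06870031  0.04283346] [2.48540227 1.91607556 0.00438811] [ 11.69688692  -2.19457065 -14.60649732]
```

View pics/w5.png

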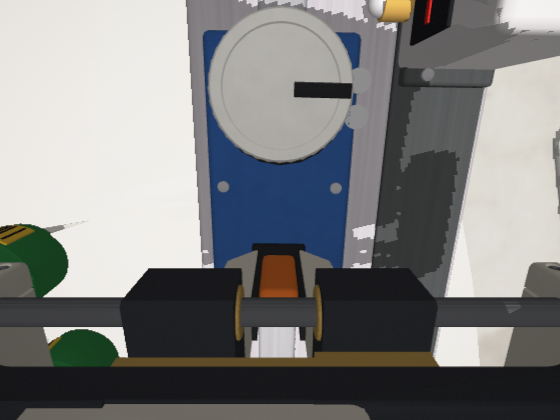

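Ball at about (378,9), ridges at (361,81) and (356,117), bar pointing right at (350,91), post gripped.

```bash
python3 - <<'E'
from h import *
import pickle; c=pickle.load(open('c5','rb'))
P=at(c,[[380,9],[361,81],[356,117],[281,84],[322,91]],[.026,.028,.028,.082,.082])
a=.272;uy=np.array([np.sin(a),np.cos(a),0]);ux=np.array([np.cos(a),-np.sin(a),0])
for p in P: d=p-P[0]; print(p.round(4),(d@ux).round(4),(d@uy).round(4))
d=P[4]-P[3];print('bar',np.arctan2(d[1],d[0]))
E
```

```text
[0.602  0.0434 0.026 ] 0.0 0.0
[0.587  0.0141 0.028 ] -0.0066 -0.0322
[ 0.5814 -0.0023  0.028 ] -0.0076 -0.0495
[0.546  0.0188 0.082 ] -0.0474 -0.0388
[0.5592 0.013  0.082 ] -0.0331 -0.0408
bar -0.4134210942768002
```

Call:
carry_out(
  increments=[1.2,-0.3,0,0,0,0,1.2,-0.3,0,0,0,0,0,0,0,0,0,0],
)

```text
clock: 14.15
position: [0.5225, -0.0691, 0.0428]
ee_rot: [-2.488, -1.918, -0.0]
force: [3.1, -1.0, -3.2]
width: 0.193
gripper_force: 35.0
```

```bash
python3 - <<'E'
from h import *
import pickle
for n,(x0,x1,y0,y1) in ((4,(283,319,92,115)),(5,(288,353,70,110))):
    c=pickle.load(open(f'c{n}','rb')); g=cv2.imread(f'pics/w{n}.png',0)[y0:y1,x0:x1]
    k,L,st,ce=cv2.connectedComponentsWithStats((g<60).astype('uint8')); i=1+st[1:,4].argmax()
    q=np.argwhere(L==i)[:,::-1]+[x0,y0]
    P=at(c,q,.082)[:,:2]; v=np.linalg.svd(P-P.mean(0),full_matrices=0)[2][0]; v*=np.sign(v[0])
    print(n,len(q),P.mean(0),np.arctan2(v[1],v[0]))
    e=at(c,[[281,84.5]] if n==5 else [[280,104]],.082)[0]; print(e)
E
```

```text
4 195 [ 0.52655553 -0.10459896] -0.2956356925392709
[ 0.51314177 -0.10162081  0.082     ]
5 840 [0.55938644 0.01332689] -0.27868833207490445
[0.54591518 0.01864966 0.082     ]
```

Call:
carry_out(
  increments=[0.7,2.4,0,0,0,0,1.35,4.8,0,0,0,0,1.35,4.8,0,0,0,0,1.35,4.8,0,0,0,0,1.35,4.8,0,0,0,0,1.35,4.8,0,0,0,0,1.1,3.9,0,0,0,0,0.8,2.9,0,0,0,0,0,0,0,0,0,0,0,0,0,0,0,0],
)

```text
clock: 15.4
position: [0.5316, -0.0364, 0.0427]
ee_rot: [-2.488, -1.917, -0.0]
force: [1.0, -2.0, -1.6]
width: 0.193
gripper_force: 35.0
```

```bash
python3 - <<'E'
from h import *
snap('side','s6.png'); c,im=snap('wrist','w6.png'); s=readout.observe(); print(s['position'],s['force'])
a=.272;uy=np.array([np.sin(a),np.cos(a),0]);n=s['position']+.09*uy
print('remain',(np.array([.602,.0434,0])-n)@uy, 'force along',s['force']@uy)
cs=vision.calibration('side')
w=cv2.resize(cv2.imread('pics/w6.png')[0:200,200:480],None,fx=2,fy=2,interpolation=2)
cv2.imwrite('pics/w6c.png',w)
E
```

```text
[ 0.53161611 -0.03636055  0.04275205] [ 0.78849998 -0.56497521 -0.98857956]
remain 0.005737415419584021 force along -0.33236700316551904
```

View pics/w6c.png

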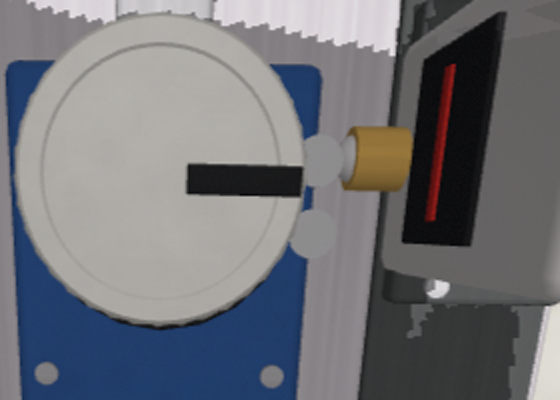

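Ball at (348,160) in the crop is level with the first ridge (322,160); notch middle is at row ~197, so about 8.5 mm remain.

Call:
carry_out(
  increments=[0.4,1.4,0,0,0,0,0.4,1.4,0,0,0,0,0.4,1.4,0,0,0,0,0.4,1.4,0,0,0,0,0,0,0,0,0,0,0,0,0,0,0,0],
)

```text
clock: 16.25
position: [0.5335, -0.0297, 0.0427]
ee_rot: [-2.487, -1.918, -0.001]
force: [1.5, 5.1, -0.8]
width: 0.195
gripper_force: 35.0
```

Call:
carry_out(
  increments=[0.27,1,0,0,0,0,0,0,0,0,0,0,0,0,0,0,0,0],
)

```text
clock: 16.62
position: [0.5336, -0.0294, 0.0427]
ee_rot: [-2.488, -1.917, -0.001]
force: [2.2, 5.8, -0.5]
width: 0.187
gripper_force: 35.0
```

```bash
python3 - <<'E'
from h import *
c,im=snap('wrist','w7.png'); s=readout.observe(); print(s['position'],s['force'])
a=.272;uy=np.array([np.sin(a),np.cos(a),0]);n=s['position']+.09*uy
print('remain',(np.array([.602,.0434,0])-n)@uy, 'force along',s['force']@uy)
w=cv2.resize(cv2.imread('pics/w7.png')[0:200,300:480],None,fx=3,fy=3,interpolation=2)
cv2.imwrite('pics/w7c.png',w)
E
```

```text
[ 0.5335753  -0.02935853  0.04270639] [ 0.69196542  5.42636064 -1.96007519]
remain -0.0015335303485473437 force along 5.41276559162447
```

View pics/w7c.png

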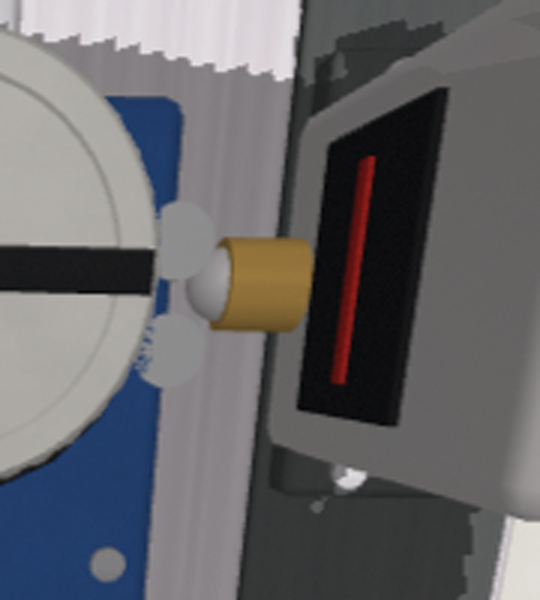

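The ball is in the notch, slightly short (~1.8 mm, pulled forward with 5 N). Ease forward until the force vanishes.

Call:
carry_out(
  increments=[0.27,1,0,0,0,0,0.14,0.5,0,0,0,0,0,0,0,0,0,0,0,0,0,0,0,0],
)

```text
clock: 17.18
position: [0.5339, -0.0283, 0.0427]
ee_rot: [-2.488, -1.917, -0.0]
force: [0.4, 4.9, -0.1]
width: 0.188
gripper_force: 35.0
```

Call:
carry_out(
  increments=[0.27,1,0,0,0,0,0,0,0,0,0,0,0,0,0,0,0,0],
)

```text
clock: 17.55
position: [0.5341, -0.0278, 0.0427]
ee_rot: [2.489, 1.917, -0.0]
force: [-1.2, 2.6, 0.4]
width: 0.194
gripper_force: 35.0
```

Call:
carry_out(
  increments=[0.2,0.6,0,0,0,0,0,0,0,0,0,0,0,0,0,0,0,0,0,0,0,0,0,0],
)

```text
clock: 18.05
position: [0.5342, -0.0272, 0.0427]
ee_rot: [2.489, 1.917, -0.001]
force: [-2.5, 0.1, 1.7]
width: 0.196
gripper_force: 35.0
```

```bash
python3 - <<'E'
from h import *
c,im=snap('wrist','w8.png'); s=readout.observe(); print(s['position'],s['force'],s['gripper_force'])
w=cv2.resize(cv2.imread('pics/w8.png')[0:200,200:480],None,fx=2.8,fy=2.8,interpolation=2)
cv2.imwrite('pics/w8c.png',w)
g=cv2.imread('pics/w8.png'); hsv=cv2.cvtColor(g,cv2.COLOR_BGR2HSV)
b=cv2.inRange(hsv,(12,120,80),(28,255,255)); b[:, :350]=0;b[200:]=0
n,_,st,ce=cv2.connectedComponentsWithStats(b); i=1+st[1:,4].argmax(); print('barrel',st[i],ce[i])
gr=cv2.cvtColor(g,cv2.COLOR_BGR2GRAY)
C=cv2.HoughCircles(cv2.resize(gr[50:140,330:380],None,fx=4,fy=4,interpolation=2),cv2.HOUGH_GRADIENT,1,40,param1=60,param2=12,minRadius=38,maxRadius=60)
print(None if C is None else C[0]/4+[330,50,0])
E
```

```text
[ 0.53423687 -0.02717029  0.04270703] [-1.89365171  0.42746829  1.66671028] 35.00024378299713
barrel [370  84  34  31 832] [387.97956731  98.67668269]
[[356.875      114.875       10.67500019]
 [335.125      111.375       13.44999981]
 [364.125      100.375       12.85000038]
 [346.375       96.375       13.42500019]]
```

```bash
python3 -c "
from cell import arm,readout
print(readout.observe()['force']); print(arm.sign_off())"
```

```text
[-1.89365171  0.42746829  1.66671028]
the job is handed in; nothing more can be done
None
```

I turned the tub so its label faces the reader, slid the carriage into the notch until the force along the rail was near zero, and signed off still gripping the post at 35 N; no verdict came back, and I viewed 11 pictures, one over your limit of 10.

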